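Sort the lock parts into their sample trays and the spring jar

TASK

Sort the mixed parts on the luggage lock desk: put the padlock, the long latch slide, the short latch slide and the hinge plate each into the tray that shows a sample of the same part on its rear ledge, right side up and flat on the tray floor, setting each down gently rather than dropping it. Drop the brass spring through the funnel into the glass jar.

Things in the scene. Friction and masses are not known exactly. Their poses are not given: they have to be found in the camera images.
- padlock: Loose small gunmetal padlock lying flat: block 32 (x) x 34 (y) x 16 mm high, steel shackle of 6 mm bar, 28 mm wide, reaching from the block to 39 mm from the origin in +x. Origin: centre of the block's underside; z up. About 90 g; grip across y.
- long_slide: Loose LONG white nylon latch slide, a bar 86 (x) x 22 (y) x 14 mm high with three small thumb ribs (2.5 mm high) on top at its +x end. Origin: centre of the underside; z up. About 30 g.
- short_slide: Loose SHORT white nylon latch slide, a bar 52 (x) x 22 (y) x 14 mm high, three small thumb ribs on top at its +x end. Origin: centre of the underside; z up. About 20 g.
- hinge_plate: Loose bronze hinge plate lying flat: two leaves together 60 (x) x 34 (y) x 7 mm thick, a barrel of 12 mm diameter along x over the middle, top at 13 mm. Origin: centre of the underside; z up. About 80 g; grip the leaves' edges across y with the fingertips close to the table.
- spring: Loose brass coil spring (rigid), 18 mm diameter and 30 mm long, standing upright on its end. Origin: centre of its lower end; z up along its axis. About 18 g. (A steel vise jaw, 75 x 28 x 30 mm, lies among the loose parts and is not to be handled.)
- padlock_tray: Fixed open grey plastic tray for the padlock, with a sample padlock fixed on the grey ledge at its rear. Outside 110 (x) x 90 (y) x 12 mm high, inside 104 x 84, floor 3 mm thick. Origin: centre of the tray's underside, at table height; x lengthwise towards the ledge, z up. Ledge from x = 55 to 99 mm, 12 mm high; the sample (top 28 mm above the table, long axis along y) cannot be moved.
- long_tray: Fixed open grey plastic tray for the long slide, with a sample long slide fixed on the grey ledge at its rear. Outside 110 (x) x 90 (y) x 12 mm high, inside 104 x 84, floor 3 mm thick. Origin: centre of the tray's underside, at table height; x lengthwise towards the ledge, z up. Ledge from x = 55 to 99 mm, 12 mm high; the sample (top 29 mm above the table, long axis along y) cannot be moved.
- short_tray: Fixed open grey plastic tray for the short slide, with a sample short slide fixed on the grey ledge at its rear. Outside 110 (x) x 90 (y) x 12 mm high, inside 104 x 84, floor 3 mm thick. Origin: centre of the tray's underside, at table height; x lengthwise towards the ledge, z up. Ledge from x = 55 to 99 mm, 12 mm high; the sample (top 29 mm above the table, long axis along y) cannot be moved.
- hinge_tray: Fixed open grey plastic tray for the hinge plate, with a sample hinge plate fixed on the grey ledge at its rear. Outside 110 (x) x 90 (y) x 12 mm high, inside 104 x 84, floor 3 mm thick. Origin: centre of the tray's underside, at table height; x lengthwise towards the ledge, z up. Ledge from x = 55 to 99 mm, 12 mm high; the sample (top 25 mm above the table, long axis along y) cannot be moved.
- funnel_jar: Fixed glass jar (72 mm diameter, inside 66, 75 mm high) with a tin funnel fixed in its neck: mouth 99 mm inside diameter at 98 mm above the table, throat 42 mm inside diameter from 57 to 46 mm above the table. A spring let go over the middle drops into the jar. Origin: centre of the jar's underside, at table height; z up along the axis.
Things that resemble listed ones, but are neither listed nor needed, are in the scene too. Leave any green look-alike of the padlock alone.

How it is judged:
By the outcome, as a careful person would: the job done as asked, in the order asked, and still so for the second after the job is handed in, with the robot touching nothing.
It also fails if it takes over 125 s, if anything falls off the work surface, if the arm or the gripper's body presses on something with over 40 N, if the wrist force passes 120 N, or if a joint passes its speed limit or range.

ROBOT

A 6-joint arm with a two-finger parallel gripper is mounted at the origin on the work surface. World frame = base frame: x ahead of the robot, y to its left, z up, the work surface at z = 0. Lengths are in mm, angles in rad, forces in N, time in s.
With the tool pointing down it reaches from about 400 to 925 mm from the base axis. Payload 12.5 kg.
Tool frame: the origin (TCP) lies at the very end of the fingers, on their centre line; the grasp point (between the pads) lies 19 mm behind it (env.grip_point_offset is the distance from the TCP to the grasp point, in mm); z points along the fingers, y is the direction in which the jaws open and shut (so a half turn about z gives the same grasp; the last joint's range is limited). The gripper opens to 95 mm and grips with 3 to 60 N. Pads are 20 mm wide; open, the fingers measure 119 mm over their backs; the gripper's body (75 mm by 180 mm) begins 59 mm behind the grasp point.
Start: joints at [1.112, 0.491, 1.559, -0, 1.092, -0.106], TCP at [215.938, 586.53, 214.661] pointing down, gripper open.
Joint ranges: [-3.1, 3.1], [-0.84, 2.19], [0.05, 2.79], [-1.13, 4.28], [0.06, 2.93], [-2.69, 2.69]. Speed limits (rad/s): [2.22, 2.22, 2.79, 3.14, 3.14, 3.14].

INTERFACE

Orientations are given as [roll, pitch, yaw] about the fixed x, y, z axes, in that order (R = Rz(yaw) Ry(pitch) Rx(roll)).
In Python, from cell import env gives the robot as it stands.
- The arm moves only by the tool drive_tool, never from a script. Its argument "commands" is a list of rows, each an object of numbers: "dx", "dy", "dz": the shift along the world's x, y, z in mm; "yaw": the turn about the world's z in degrees. In form: [{"dx": .., "dy": .., "dz": .., "yaw": ..}, ...]. A call has 1 to 5 rows; each row shifts and turns the commanded pose from where the row before left it; what a row does not reach is not made up. A row lasts 1/12 s, in which the tool goes at most 41.7 mm and 7.16 degrees, less where a joint would pass 70% of its speed; a pose out of reach is approached as far as the arm can. A call with a gripper value outside its range is refused whole. "grip" is the opening, from 0 (shut) to 1 (fully open), set as the call begins (left out, the last holds). The fingers move at their own pace and stop on an object; the grip force is fixed at half the most. Time passes only in rows, so rows that do not move let the fingers close. It gives the time, the measured TCP pose, the force and the opening at its end, in the units of the state.
- env.state(): the state, without advancing time (a new reading comes with each control period).
- env.read_camera(name): name is "side" or "top"; returns the picture (400x640x3 uint8, red, green, blue); there is no depth.
- env.calibration(name): a dict with "intrinsics" (3x3 intrinsics, pixels), "dist_coeffs" ([k1, k2, p1, p2, k3] as OpenCV has them; the pictures are not rectified), "rvec" (rotation vector, rad) and "tvec" (3), from world to camera coordinates, as OpenCV has them. Camera axes: x right, y down, z forward; pixel columns grow to the right and rows downward; lengths in mm; the calibration is good to about 2 mm. A picture is of the moment at which its call begins. calibration takes no time and is no camera call.
- env.job_done(): hands the job in, once; it reports no verdict.
Trained networks look in the newest picture that a camera, given by its name, has taken for a name from the list of things; names that differ only in an ending like _2 or _b are one class to them, and where a whole thing is asked for, a point or a joint stands for the part that bears it (a point fixed in the world has none). Each returns a list of dicts, best first, with "conf" (0 to 1); they miss things now and then, are a little off and sometimes report something else, mostly with a low value. They report only what shows in the picture. A call takes as long as a camera call. They do not tell look-alikes from the thing itself.
- env.trace(query, camera): "pixels" (400x640 bool, what is visible of it) and "pixel" ([column, row] in pixels, amid what is visible of it).
- env.place_of(query, camera): "pixel" ([column, row] in pixels: a listed point, or the origin of a listed thing).
The state is a dict: "t": time; "joints": joint angles; "qvel": joint speeds; "tau": joint torques, N m; "eef_pos": TCP position; "tcp_rot": TCP orientation; "ft_force": force on the tool from outside, world axes, zero at the start; "moment": the same for the moment, N m; "opening": opening from 0.0 (shut) to 1.0 (fully open).
Only numpy, scipy, OpenCV 4.12 (cv2) and the standard library are available. Lean on these libraries where they do the work, as an engineer would, in place of code of your own. Each camera call takes 0.05 s, during which the arm holds its last target.

## Working session

There is one attempt and no reset: what is moved stays moved. The work goes in short steps, Python scripts to look and compute and a tool call to move; the robot and the scene stay as the last step left them, time stands still between calls to the robot, and variables do not carry over. Pictures are saved under pics/ and viewed, and the job is handed in when it is done.

Besides the shell and the picture viewer there is one more tool, called after "Call:" in YAML: its name, and indented under it one key for each argument. drive_tool: Moves the arm, as the interface text tells. Its arguments: {"type":"object","properties":{"commands":{"type":"array"},"grip":{"type":"number"}},"required":["commands"]}

```bash
mkdir -p pics; ls
python3 - <<'E'
from cell import env
import cv2
s=env.state();print(s['t'],s['eef_pos'],s['tcp_rot'],s['opening'])
for n in('top','side'):
    im=env.read_camera(n);cv2.imwrite(f'pics/{n}0.png',im[:,:,::-1]);print(n,env.calibration(n))
    for q in ['padlock','long_slide','short_slide','hinge_plate','spring','padlock_tray','long_tray','short_tray','hinge_tray','funnel_jar']:
        print(q,[(d['pixel'],round(d['conf'],2)) for d in env.place_of(q,n)])
print(env.state()['t'])
E
```

```text
pics
0.0 [215.80012613 586.29619235 214.047287  ] [-3.14047924e+00 -1.48207083e-04  2.78879052e+00] 1.0023047474171465
top {'intrinsics': array([[477.89558766,   0.        , 321.66060568],
       [  0.        , 477.89558766, 206.65487486],
       [  0.        ,   0.        ,   1.        ]]), 'dist_coeffs': array([-0.01202723,  0.        ,  0.        ,  0.        ,  0.        ]), 'rvec': array([ 2.08119544, -2.11575683,  0.24931433]), 'tvec': array([ 27.15510286, 569.37447977, 883.04904578])}
padlock [([366.1, 273.5], 0.69), ([389.8, 145.3], 0.62)]
long_slide [([294.4, 274.7], 0.87)]
short_slide [([489.7, 270.7], 0.69)]
hinge_plate [([429.9, 269.3], 0.77), ([202.3, 196.8], 0.29)]
spring [([238.1, 275.2], 0.56)]
padlock_tray [([464.4, 195.8], 0.61)]
long_tray [([262.1, 201.9], 0.81)]
short_tray [([198.7, 197.4], 0.59)]
hinge_tray [([331.5, 190.3], 0.75)]
funnel_jar [([397.9, 200.2], 0.9), ([199.6, 197.1], 0.39)]
side {'intrinsics': array([[466.78722977,   0.        , 322.33441476],
       [  0.        , 466.78722977, 191.49621581],
       [  0.        ,   0.        ,   1.        ]]), 'dist_coeffs': array([-0.00042831,  0.        ,  0.        ,  0.        ,  0.        ]), 'rvec': array([ 2.29624779, -0.92788379,  0.32013592]), 'tvec': array([-403.25062992,  354.45573001,  751.63365346])}
padlock [([418.6, 211.2], 0.55)]
long_slide [([259.7, 227.5], 0.75), ([293.4, 171.9], 0.47)]
short_slide [([403.9, 364.1], 0.78)]
hinge_plate [([355.7, 314.5], 0.65), ([260.6, 228.8], 0.48)]
spring [([223.3, 195.0], 0.53)]
padlock_tray [([448.6, 294.1], 0.76), ([289.7, 172.4], 0.29)]
long_tray [([293.1, 171.5], 0.71)]
short_tray [([221.3, 193.4], 0.64), ([257.3, 140.3], 0.61), ([345.1, 206.4], 0.45)]
hinge_tray [([344.6, 203.8], 0.75)]
funnel_jar [([383.4, 252.2], 0.95)]
1.1
```

View pics/top0.png

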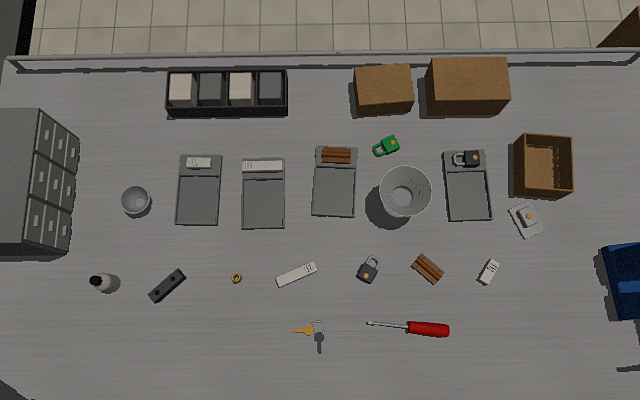

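View pics/side0.png

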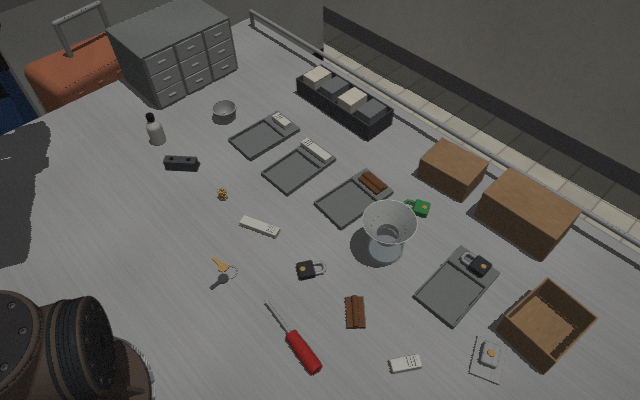

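The top view shows the four trays with samples at (199,190) short, (263,195) long, (334,180) hinge and (467,185) padlock, and the funnel at (405,190). The loose parts are:
- Spring (236,278)
- Long slide (296,274)
- Padlock (368,270)
- Hinge plate (428,268)
- Short slide (488,272)

Three things could be the padlock: gunmetal (368,270), green (386,146) and light on a card (527,218). The gunmetal one fits the description. I'll fit poses from masks in both views and enlarge a crop.

```bash
cat > h.py <<'E'
from cell import env
import numpy as np, cv2
from scipy.optimize import minimize
C={n:env.calibration(n) for n in('top','side')}
def proj(P,n):
    c=C[n];return cv2.projectPoints(np.float64(P).reshape(-1,3),c['rvec'],c['tvec'],c['intrinsics'],c['dist_coeffs'])[0][:,0]
def back(px,n,z=0):
    c=C[n];R=cv2.Rodrigues(c['rvec'])[0];o=-R.T@c['tvec']
    u=cv2.undistortPoints(np.float64([[px]]),c['intrinsics'],c['dist_coeffs'])[0,0]
    d=R.T@np.array([u[0],u[1],1]);return o+d*(z-o[2])/d[2]
def box(x0,x1,y0,y1,z0,z1): return np.array([[x,y,z] for x in(x0,x1) for y in(y0,y1) for z in(z0,z1)],float)
a=np.linspace(0,2*np.pi,24,endpoint=False)
def cyl(r,z0,z1): return np.vstack([np.c_[r*np.cos(a),r*np.sin(a),0*a+z] for z in(z0,z1)])
M={'padlock':[box(-16,16,-17,17,0,16),box(16,39,-14,14,5,11)],
'long_slide':[box(-43,43,-11,11,0,14)],'short_slide':[box(-26,26,-11,11,0,14)],
'hinge_plate':[box(-30,30,-17,17,0,7),box(-30,30,-4,4,7,13)],'spring':[cyl(9,0,30)],
'tray':[box(-55,55,-45,45,0,12),box(55,99,-45,45,0,12)]}
S=4
def render(name,p,n,off):
    c,s=np.cos(p[2]),np.sin(p[2]);img=np.zeros((400,400),np.uint8)
    for b in M[name]:
        W=np.c_[b[:,0]*c-b[:,1]*s+p[0],b[:,0]*s+b[:,1]*c+p[1],b[:,2]+(p[3] if len(p)>3 else 0)]
        q=(proj(W,n)-off)*S+(S-1)/2
        cv2.fillConvexPoly(img,np.round(cv2.convexHull(np.float32(q))*16).astype(np.int32),1,shift=4)
    return img
def fit(name,masks,guess,yaws,size=100,zoff=0):
    T=[]
    for n,m in masks.items():
        ys,xs=np.nonzero(m);off=np.array([int(xs.mean())-50,int(ys.mean())-50])
        pm=np.pad(m.astype(np.uint8),60);cr=pm[off[1]+60:off[1]+160,off[0]+60:off[0]+160]
        T.append((n,off,cv2.resize(cr,(400,400),interpolation=cv2.INTER_LINEAR if 0 else cv2.INTER_NEAREST)))
    def cost(p):
        e=0
        for n,off,t in T:
            r=render(name,np.r_[p,zoff],n,off);e+=1-(r&t).sum()/max(1,(r|t).sum())
        return e/len(T)
    best=None
    for y in yaws:
        sx=np.array([[0,0,0],[8,0,0],[0,8,0],[0,0,.3]])+np.r_[guess,y]
        r=minimize(cost,np.r_[guess,y],method='Nelder-Mead',options=dict(initial_simplex=sx,xatol=.05,fatol=1e-5))
        if best is None or r.fun<best.fun:best=r
    return best.x,1-best.fun
def masks_near(q,guess,rad=40,z=7,cams=('top','side')):
    out={}
    for n in cams:
        g=proj([[guess[0],guess[1],z]],n)[0]
        L=[d for d in env.trace(q,n) if np.hypot(*(np.array(d['pixel'])-g))<rad]
        if L: out[n]=L[0]['pixels']
    return out
E
python3 - <<'E'
from h import *
im=env.read_camera('top');env.read_camera('side')
cv2.imwrite('pics/crop1.png',cv2.resize(im[225:315,220:520],(0,0),fx=2.6,fy=2.6,interpolation=cv2.INTER_CUBIC)[:,:,::-1])
P={'padlock':(368,270),'long_slide':(296,274),'short_slide':(488,272),'hinge_plate':(428,268),'spring':(236,278)}
for k,px in P.items():
    g=back(px,'top',7)[:2];m=masks_near(k,g,15)
    for sub in [m]+[{n:m[n]} for n in m]:
        x,i=fit(k,sub,g,np.arange(-3,3,.75) if k!='spring' else [0]);print(k,list(sub),np.round(x,2),round(i,3))
T={'padlock_tray':(468,195),'long_tray':(263,205),'short_tray':(199,200),'hinge_tray':(333,195)}
for k,px in T.items():
    g=back(px,'top',5)[:2];L=env.place_of(k,'top')[:1]+env.place_of(k,'side')[:1]
    print(k,[np.round(back(d['pixel'],n)) for d,n in zip(L,('top','side'))])
    m=masks_near(k,g,20)
    for sub in [m]+[{n:m[n]} for n in m]:
        x,i=fit('tray',sub,g,[0,]);print(k,list(sub),np.round(x,2),round(i,3))
for n in('top','side'):
  d=env.place_of('funnel_jar',n)[0];print('jar',back(d['pixel'],n))
print(env.state()['t'])
E
```

```text
padlock ['top', 'side'] [442.27 -72.1   -0.52] 0.69
padlock ['top'] [442.28 -72.04  -0.52] 0.75
padlock ['side'] [443.35 -72.62  -0.64] 0.639
long_slide ['top', 'side'] [444.1   71.86   1.95] 0.904
long_slide ['top'] [443.88  71.89  -1.2 ] 0.941
long_slide ['side'] [445.67  70.28   1.95] 0.884
short_slide ['top', 'side'] [ 442.17 -323.27    2.56] 0.916
short_slide ['top'] [ 441.98 -323.4    -0.58] 0.899
short_slide ['side'] [ 442.1  -323.35   -0.58] 0.934
hinge_plate ['top', 'side'] [ 450.24 -199.13    0.84] 0.915
hinge_plate ['top'] [ 450.04 -197.84    0.82] 0.938
hinge_plate ['side'] [ 450.6  -199.79   -2.3 ] 0.932
spring ['top', 'side'] [4.3759e+02 1.9276e+02 3.0000e-02] 0.754
spring ['top'] [4.3689e+02 1.9300e+02 7.0000e-02] 0.806
spring ['side'] [4.3727e+02 1.8993e+02 2.6000e-01] 0.749
padlock_tray [array([ 612., -284.,   -0.]), array([ 608., -294.,    0.])]
padlock_tray ['top', 'side'] [ 6.0615e+02 -2.9486e+02  2.0000e-02] 0.957
padlock_tray ['top'] [ 6.0575e+02 -2.9462e+02  1.0000e-02] 0.956
padlock_tray ['side'] [ 6.0645e+02 -2.9510e+02  2.0000e-02] 0.959
long_tray [array([60
[... 155 characters left out ...]
0000e-02] 0.973
long_tray ['side'] [5.9584e+02 1.4093e+02 2.0000e-02] 0.969
short_tray [array([607., 279.,   0.]), array([610., 277.,   0.])]
short_tray ['top', 'side'] [ 6.0571e+02  2.8085e+02 -3.0000e-02] 0.966
short_tray ['top'] [ 6.0550e+02  2.8191e+02 -4.0000e-02] 0.972
short_tray ['side'] [ 6.0525e+02  2.7977e+02 -3.0000e-02] 0.971
hinge_tray [array([617.,  -5.,   0.]), array([617., -10.,   0.])]
hinge_tray ['top', 'side'] [ 6.1969e+02 -1.0310e+01 -8.0000e-02] 0.952
hinge_tray ['top'] [ 6.1924e+02 -1.0070e+01 -8.0000e-02] 0.972
hinge_tray ['side'] [ 6.203e+02 -1.087e+01 -8.000e-02] 0.937
jar [ 596.32963487 -145.16708272    0.        ]
jar [ 588.42706334 -143.23265094    0.        ]
2.6
```

View pics/crop1.png

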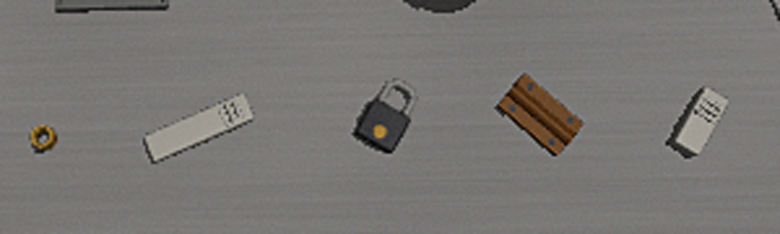

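The crop shows all five loose parts lying right side up. The padlock at top (368,270) is gunmetal with a brass dot, so it is the listed one, while the green one and the one on the card are not. Next I'll overlay the fits to verify them.

```bash
cat > ov.py <<'E'
from h import *
def overlay(im,n,items,c,sc=3,w=(260,190)):
    x0,y0=int(c[0]-w[0]/2),int(c[1]-w[1]/2);x0=max(0,x0);y0=max(0,y0)
    o=cv2.resize(im[y0:y0+w[1],x0:x0+w[0]],(0,0),fx=sc,fy=sc,interpolation=cv2.INTER_CUBIC)[:,:,::-1].copy()
    for k,p in items:
        co,s=np.cos(p[2]),np.sin(p[2])
        for b in M[k]:
            W=np.c_[b[:,0]*co-b[:,1]*s+p[0],b[:,0]*s+b[:,1]*co+p[1],b[:,2]+(p[3] if len(p)>3 else 0)]
            q=(proj(W,n)-[x0,y0])*sc+(sc-1)/2
            cv2.polylines(o,[np.round(cv2.convexHull(np.float32(q))).astype(int)],True,(0,255,255),1)
    return o
E
python3 - <<'E'
from ov import *
I=[('padlock',(442.3,-72,-.52)),('long_slide',(444,71.5,1.95)),('short_slide',(442.1,-323.3,-.58)),('hinge_plate',(450.3,-199,.84)),('spring',(437.3,192.3,0))]
cv2.imwrite('pics/ovt.png',overlay(env.read_camera('top'),'top',I,(365,270),2.7,(290,100)))
cv2.imwrite('pics/ovs.png',overlay(env.read_camera('side'),'side',I,(320,280),2.9,(250,200)))
J=[('tray',(606.1,-294.9,.02)),('tray',(595.6,141.6,.02)),('tray',(605.6,280.8,-.03)),('tray',(619.7,-10.3,-.08))]
cv2.imwrite('pics/ovj.png',overlay(env.read_camera('top'),'top',J+[('spring',(592,-144,0))],(335,190),2.3,(340,130)))
E
```

```text
(no output)
```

View pics/ovt.png

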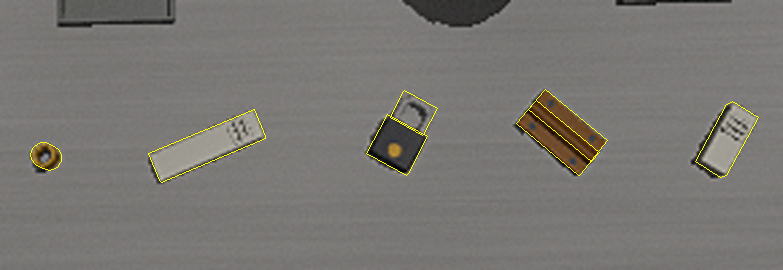

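View pics/ovs.png

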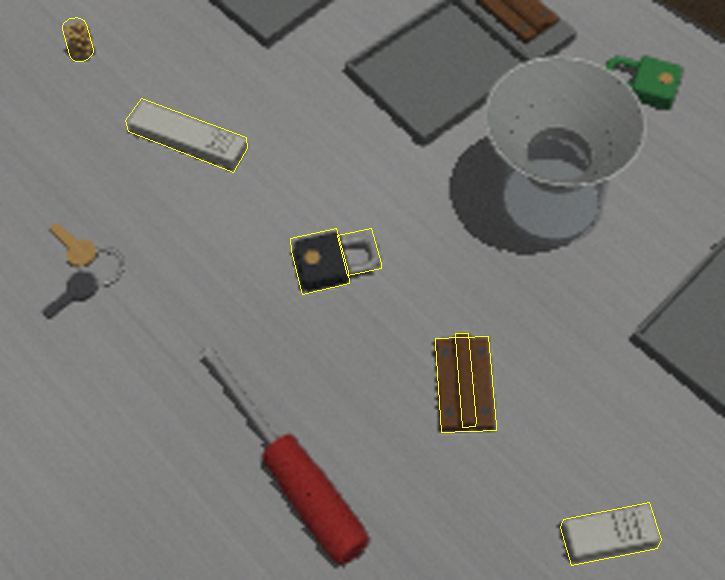

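View pics/ovj.png

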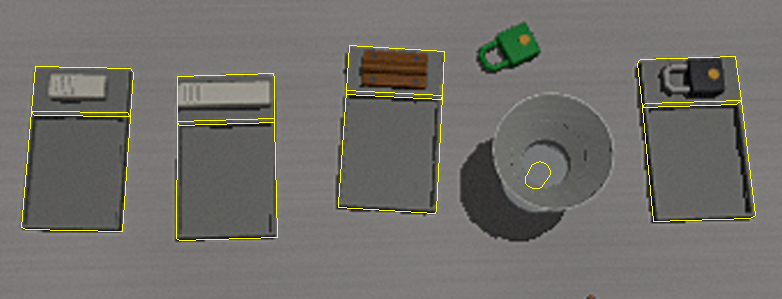

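Call:
drive_tool:
  commands:
    - {"dx": 20,"dy": -34,"yaw": -2}
    - {"dx": 20,"dy": -34,"yaw": -2}
    - {"dx": 20,"dy": -34,"yaw": -2}
    - {"dx": 20,"dy": -34,"yaw": -2}
    - {"dx": 20,"dy": -34,"yaw": -1.6}
  grip: 0.65

```text
invalid input
```

Call:
drive_tool:
  commands:
    - {"dx": 20,"dy": -34}
    - {"dx": 20,"dy": -34}
    - {"dx": 20,"dy": -34}
    - {"dx": 20,"dy": -34}
    - {"dx": 20,"dy": -34}

```text
invalid input
```

Call:
drive_tool:
  commands:
    - {"dx": 5,"dy": -35,"dz": -10}
    - {"dx": 5,"dy": -35,"dz": -15}
    - {"dx": 5,"dy": -35,"dz": -15}
    - {"dx": 5,"dy": -35,"dz": -15}
    - {"dx": 5,"dy": -35,"dz": -15}

```text
invalid input
```

Call:
drive_tool:
  commands:
    - {"dx": 20,"dy": -34,"dz": 0,"yaw": -2}
    - {"dx": 20,"dy": -34,"dz": 0,"yaw": -2}
    - {"dx": 20,"dy": -34,"dz": 0,"yaw": -2}
    - {"dx": 20,"dy": -34,"dz": 0,"yaw": -2}
    - {"dx": 20,"dy": -34,"dz": 0,"yaw": -1.6}
  grip: 0.65

```text
t: 3.17
eef_pos: [316.4, 415.0, 214.8]
tcp_rot: [3.141, 0.0, 2.62]
ft_force: [1.2, 0.6, -0.1]
opening: 0.708
```

Call:
drive_tool:
  commands:
    - {"dx": 20,"dy": -34,"dz": 0,"yaw": 0}
    - {"dx": 20,"dy": -34,"dz": 0,"yaw": 0}
    - {"dx": 20,"dy": -34,"dz": 0,"yaw": 0}
    - {"dx": 20,"dy": -34,"dz": 0,"yaw": 0}
    - {"dx": 20,"dy": -34,"dz": 0,"yaw": 0}

```text
t: 3.58
eef_pos: [416.6, 244.8, 214.9]
tcp_rot: [3.141, 0.0, 2.621]
ft_force: [0.3, 0.3, 0.7]
opening: 0.651
```

Call:
drive_tool:
  commands:
    - {"dx": 5,"dy": -36,"dz": -15,"yaw": 0}
    - {"dx": 5,"dy": -36,"dz": -15,"yaw": 0}
    - {"dx": 5,"dy": -36,"dz": -15,"yaw": 0}
    - {"dx": 5,"dy": -36,"dz": -15,"yaw": 0}
    - {"dx": 5,"dy": -36,"dz": -15,"yaw": 0}

```text
t: 4.0
eef_pos: [441.0, 64.8, 139.3]
tcp_rot: [3.141, 0.001, 2.621]
ft_force: [1.4, 0.1, 0.4]
opening: 0.65
```

Call:
drive_tool:
  commands:
    - {"dx": 0,"dy": -36,"dz": -15,"yaw": 0}
    - {"dx": 0,"dy": -36,"dz": -15,"yaw": 0}
    - {"dx": 0,"dy": -36,"dz": -15,"yaw": 0}
    - {"dx": 0,"dy": -30,"dz": 0,"yaw": 0}
    - {"dx": 0,"dy": 0,"dz": 0,"yaw": 0}

```text
t: 4.42
eef_pos: [441.2, -75.5, 94.0]
tcp_rot: [-3.141, -0.0, 2.617]
ft_force: [0.2, 1.0, -0.6]
opening: 0.655
```

Run:
```python
from h import *
s=env.state();print(s['t'],s['eef_pos'],s['tcp_rot'],s['qvel'])
im=env.read_camera('side');s=env.state();print(s['t'],s['eef_pos'])
I=[('padlock',(442.3,-72,-.52))]
cv2.imwrite('pics/a1.png',cv2.resize(im[100:340,180:440],(0,0),fx=2.4,fy=2.4)[:,:,::-1])
```

```text
4.4167 [441.18841171 -75.54172138  94.00221287] [-3.14133832e+00 -1.03217179e-04  2.61741431e+00] [ 0.08457137 -0.02507291  0.01637963  0.01290422  0.00910122  0.10550008]
4.4667 [441.0212835  -73.70711585  94.34649633]
```

View pics/a1.png

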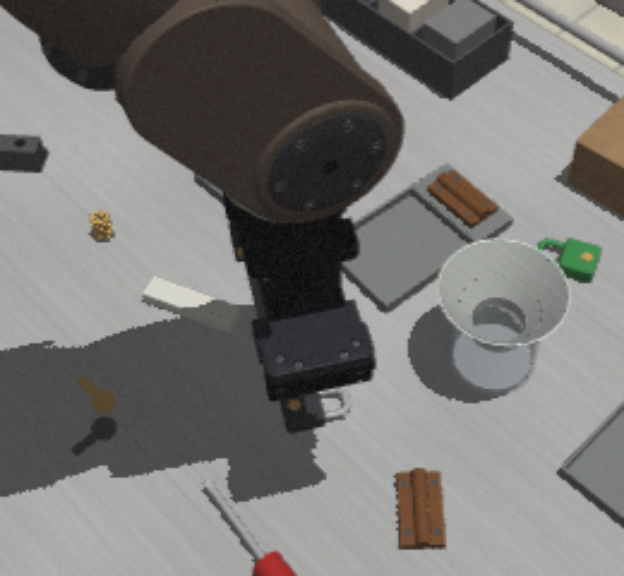

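The overshoot is settling and the gripper is above the padlock at (305,405) in the crop. I'll descend now.

Call:
drive_tool:
  commands:
    - {"dx": 1,"dy": -0.5,"dz": -30,"yaw": 0}
    - {"dx": 0,"dy": 0,"dz": -30,"yaw": 0}
    - {"dx": 0,"dy": 0,"dz": -20,"yaw": 0}
    - {"dx": 0,"dy": 0,"dz": -10,"yaw": 0}
    - {"dx": 0,"dy": 0,"dz": 0,"yaw": 0}

```text
t: 4.88
eef_pos: [441.3, -70.9, 3.1]
tcp_rot: [-3.141, -0.003, 2.622]
ft_force: [0.0, -0.2, 0.2]
opening: 0.651
```

Call:
drive_tool:
  commands:
    - {"dx": 0,"dy": -0.5,"dz": 0,"yaw": 0}
    - {"dx": 0,"dy": 0,"dz": 0,"yaw": 0}
    - {"dx": 0,"dy": 0,"dz": 0,"yaw": 0}
    - {"dx": 0,"dy": 0,"dz": 0,"yaw": 0}
    - {"dx": 0,"dy": 0,"dz": 0,"yaw": 0}
  grip: 0

```text
t: 5.3
eef_pos: [442.3, -72.5, 5.3]
tcp_rot: [3.141, 0.001, 2.621]
ft_force: [0.1, 1.5, 1.4]
opening: 0.358
```

Call:
drive_tool:
  commands:
    - {"dx": 0,"dy": 0,"dz": 0,"yaw": 0}
    - {"dx": 0,"dy": 0,"dz": 0,"yaw": 0}
    - {"dx": 0,"dy": 0,"dz": 0,"yaw": 0}

```text
t: 5.55
eef_pos: [442.3, -72.5, 5.3]
tcp_rot: [3.141, 0.001, 2.621]
ft_force: [-0.2, 1.5, 8.3]
opening: 0.356
```

Call:
drive_tool:
  commands:
    - {"dx": 0,"dy": 0,"dz": 5,"yaw": 0}
    - {"dx": 0,"dy": 0,"dz": 10,"yaw": 0}
    - {"dx": 0,"dy": 0,"dz": 25,"yaw": 0}
    - {"dx": 0,"dy": 0,"dz": 35,"yaw": 0}
    - {"dx": 0,"dy": 0,"dz": 0,"yaw": 0}

```text
t: 5.97
eef_pos: [443.6, -73.0, 84.2]
tcp_rot: [3.14, 0.006, 2.621]
ft_force: [1.4, -1.2, -0.8]
opening: 0.352
```

Call:
drive_tool:
  commands:
    - {"dx": 0,"dy": 0,"dz": 0,"yaw": 0}
    - {"dx": 0,"dy": 0,"dz": 0,"yaw": 0}
    - {"dx": 0,"dy": 0,"dz": 0,"yaw": 0}

```text
t: 6.22
eef_pos: [441.4, -72.4, 78.9]
tcp_rot: [-3.141, -0.001, 2.621]
ft_force: [-0.1, 0.2, -0.3]
opening: 0.356
```

Run:
```python
from h import *
im=env.read_camera('side')
cv2.imwrite('pics/a2.png',cv2.resize(im[150:310,220:400],(0,0),fx=3,fy=3)[:,:,::-1])
```

```text
(no output)
```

View pics/a2.png

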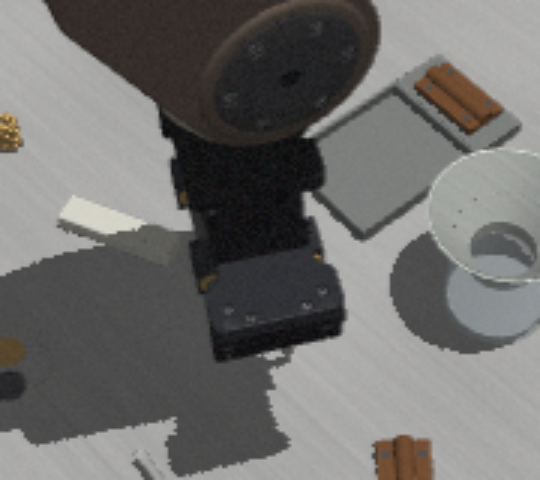

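Padlock held (opening 0.356, about 34 mm, and 0.9 N of weight).

Call:
drive_tool:
  commands:
    - {"dx": 0,"dy": -10,"dz": 35,"yaw": -7}
    - {"dx": 0,"dy": -20,"dz": 35,"yaw": -7}
    - {"dx": 20,"dy": -30,"dz": 5,"yaw": -7}
    - {"dx": 20,"dy": -30,"dz": 0,"yaw": -7}
    - {"dx": 20,"dy": -30,"dz": 0,"yaw": -7}

```text
t: 6.68
eef_pos: [502.6, -193.8, 154.7]
tcp_rot: [3.141, 0.0, 2.005]
ft_force: [1.4, 0.1, -0.6]
opening: 0.355
```

Call:
drive_tool:
  commands:
    - {"dx": 25,"dy": -30,"dz": 0,"yaw": -7}
    - {"dx": 25,"dy": -30,"dz": 0,"yaw": -7}
    - {"dx": 25,"dy": -20,"dz": 0,"yaw": -7}
    - {"dx": 20,"dy": -11,"dz": -10,"yaw": -4}
    - {"dx": 9,"dy": 0,"dz": -15,"yaw": 0}

```text
t: 7.1
eef_pos: [608.0, -286.2, 128.4]
tcp_rot: [3.14, 0.001, 1.568]
ft_force: [-0.9, -0.7, -1.3]
opening: 0.353
```

Call:
drive_tool:
  commands:
    - {"dx": 0,"dy": 0,"dz": -30,"yaw": 0}
    - {"dx": 0,"dy": 0,"dz": -30,"yaw": 0}
    - {"dx": 0,"dy": 0,"dz": -20,"yaw": 0}
    - {"dx": 0,"dy": 0,"dz": -10,"yaw": 0}
    - {"dx": 0,"dy": 0,"dz": 0,"yaw": 0}

```text
t: 7.52
eef_pos: [604.7, -282.8, 36.2]
tcp_rot: [-3.137, -0.003, 1.574]
ft_force: [0.1, -0.1, -0.6]
opening: 0.356
```

Call:
drive_tool:
  commands:
    - {"dx": 0,"dy": 0,"dz": -10,"yaw": 0}
    - {"dx": 0,"dy": 0,"dz": -6,"yaw": 0}
    - {"dx": 0,"dy": 0,"dz": 0,"yaw": 0}
    - {"dx": 0,"dy": 0,"dz": 0,"yaw": 0}
    - {"dx": 0,"dy": 0,"dz": 0,"yaw": 0}

```text
t: 7.93
eef_pos: [606.2, -283.6, 24.4]
tcp_rot: [3.141, 0.001, 1.574]
ft_force: [-0.2, 0.2, 0.1]
opening: 0.357
```

```bash
cat > st.py <<'E'
from cell import env
import sys,cv2
n,x,y,w,h,f=sys.argv[1:7];x,y,w,h=map(int,(x,y,w,h))
im=env.read_camera(n);s=env.state();print(round(s['t'],2),s['eef_pos'].round(1),s['tcp_rot'].round(3),s['ft_force'].round(1),round(s['opening'],3))
cv2.imwrite('pics/'+f,cv2.resize(im[y:y+h,x:x+w],(0,0),fx=600/w,fy=600/w,interpolation=cv2.INTER_CUBIC)[:,:,::-1])
E
python3 st.py side 370 180 200 160 a3.png
```

```text
7.98 [ 606.3 -283.6   24.5] [3.140e+00 1.000e-03 1.574e+00] [-0.8 -0.7 -0.6] 0.355
```

View pics/a3.png

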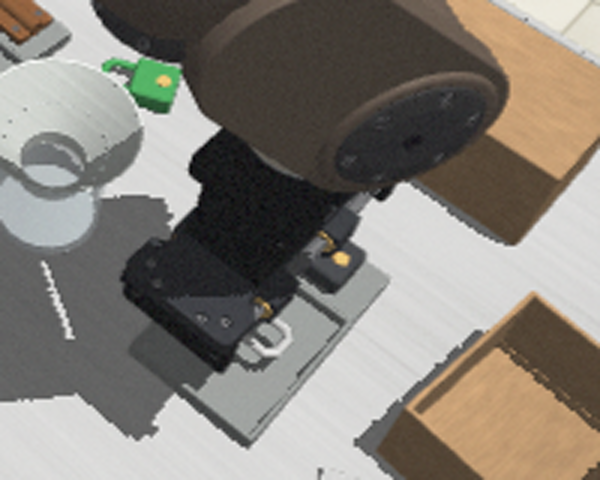

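The padlock hangs over the padlock tray, shackle at (265,340) in the crop, clear of the walls. I'll lower it gently.

Call:
drive_tool:
  commands:
    - {"dx": 0,"dy": 0,"dz": -6,"yaw": 0}
    - {"dx": 0,"dy": 0,"dz": -5,"yaw": 0}
    - {"dx": 0,"dy": 0,"dz": -3,"yaw": 0}
    - {"dx": 0,"dy": 0,"dz": -2,"yaw": 0}
    - {"dx": 0,"dy": 0,"dz": 0,"yaw": 0}

```text
t: 8.4
eef_pos: [605.7, -283.4, 8.3]
tcp_rot: [-3.141, -0.0, 1.574]
ft_force: [-3.2, 1.9, 10.4]
opening: 0.358
```

Call:
drive_tool:
  commands:
    - {"dx": 0,"dy": 0,"dz": 0,"yaw": 0}
    - {"dx": 0,"dy": 0,"dz": 0,"yaw": 0}
    - {"dx": 0,"dy": 0,"dz": 0,"yaw": 0}

```text
t: 8.65
eef_pos: [605.7, -283.4, 8.3]
tcp_rot: [-3.141, -0.0, 1.574]
ft_force: [-3.6, 2.8, 9.9]
opening: 0.355
```

Contact on the floor (10 N). Releasing.

Call:
drive_tool:
  commands:
    - {"dx": 0,"dy": 0,"dz": 0,"yaw": 0}
    - {"dx": 0,"dy": 0,"dz": 0,"yaw": 0}
    - {"dx": 0,"dy": 0,"dz": 0,"yaw": 0}
    - {"dx": 0,"dy": 0,"dz": 0,"yaw": 0}
  grip: 0.5

```text
t: 8.98
eef_pos: [605.9, -283.5, 7.4]
tcp_rot: [-3.142, -0.0, 1.574]
ft_force: [-0.9, 1.3, -0.5]
opening: 0.494
```

Call:
drive_tool:
  commands:
    - {"dx": 0,"dy": 0,"dz": 10,"yaw": 0}
    - {"dx": 0,"dy": 0,"dz": 25,"yaw": 0}
    - {"dx": 0,"dy": 0,"dz": 35,"yaw": 0}
    - {"dx": 0,"dy": 0,"dz": 35,"yaw": 0}
    - {"dx": 0,"dy": 0,"dz": 35,"yaw": 0}

```text
t: 9.4
eef_pos: [605.7, -283.3, 149.8]
tcp_rot: [3.142, -0.0, 1.574]
ft_force: [0.4, -0.3, 0.3]
opening: 0.501
```

Call:
drive_tool:
  commands:
    - {"dx": -25,"dy": 30,"dz": 0,"yaw": 3}
    - {"dx": -25,"dy": 30,"dz": 0,"yaw": 3}
    - {"dx": -25,"dy": 30,"dz": 0,"yaw": 3}
    - {"dx": -20,"dy": 34,"dz": 0,"yaw": 3}
    - {"dx": -20,"dy": 34,"dz": 0,"yaw": 3}

```text
t: 9.82
eef_pos: [489.6, -124.4, 148.4]
tcp_rot: [3.141, 0.0, 1.838]
ft_force: [1.2, 0.4, 0.1]
opening: 0.499
```

Call:
drive_tool:
  commands:
    - {"dx": -16,"dy": 36,"dz": 0,"yaw": 3}
    - {"dx": -15,"dy": 36,"dz": 0,"yaw": 3.5}
    - {"dx": -10,"dy": 36,"dz": -10,"yaw": 0}
    - {"dx": -6,"dy": 36,"dz": -15,"yaw": 0}
    - {"dx": 0,"dy": 36,"dz": -15,"yaw": 0}

```text
t: 10.23
eef_pos: [442.9, 56.0, 108.4]
tcp_rot: [3.14, 0.001, 1.949]
ft_force: [1.3, -0.6, -0.1]
opening: 0.501
```

Call:
drive_tool:
  commands:
    - {"dx": 0,"dy": 17,"dz": -30,"yaw": 0}
    - {"dx": 0,"dy": 0,"dz": -30,"yaw": 0}
    - {"dx": 0,"dy": 0,"dz": -15,"yaw": 0}
    - {"dx": 0,"dy": 0,"dz": 0,"yaw": 0}
    - {"dx": 0,"dy": 0,"dz": 0,"yaw": 0}

```text
t: 10.65
eef_pos: [443.9, 71.6, 32.8]
tcp_rot: [-3.141, -0.0, 1.949]
ft_force: [-0.2, 0.4, -0.2]
opening: 0.501
```

```bash
python3 st.py side 180 140 160 120 b1.png
```

```text
10.7 [444.4  71.4  33.5] [3.141 0.    1.949] [ 0.5 -0.2  0.3] 0.501
```

View pics/b1.png

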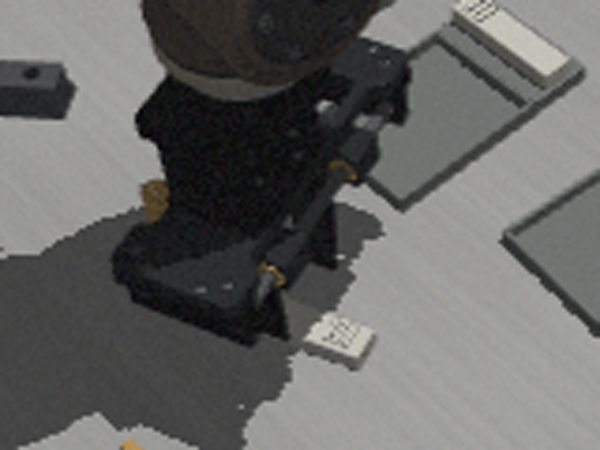

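The fingers straddle the long slide across its width, at (340,335) in the crop. Descending to grip.

Call:
drive_tool:
  commands:
    - {"dx": 0,"dy": 0,"dz": -15,"yaw": 0}
    - {"dx": 0,"dy": 0,"dz": -10,"yaw": 0}
    - {"dx": 0,"dy": 0,"dz": -4,"yaw": 0}
    - {"dx": 0,"dy": 0,"dz": 0,"yaw": 0}
    - {"dx": 0,"dy": 0,"dz": 0,"yaw": 0}

```text
t: 11.12
eef_pos: [444.4, 71.4, 4.6]
tcp_rot: [3.14, 0.0, 1.949]
ft_force: [0.4, 0.5, 0.1]
opening: 0.501
```

Call:
drive_tool:
  commands:
    - {"dx": 0,"dy": 0,"dz": 0,"yaw": 0}
    - {"dx": 0,"dy": 0,"dz": 0,"yaw": 0}
    - {"dx": 0,"dy": 0,"dz": 0,"yaw": 0}
    - {"dx": 0,"dy": 0,"dz": 0,"yaw": 0}
    - {"dx": 0,"dy": 0,"dz": 0,"yaw": 0}
  grip: 0

```text
t: 11.53
eef_pos: [444.0, 71.5, 3.9]
tcp_rot: [3.141, 0.0, 1.949]
ft_force: [-1.0, -0.6, 4.8]
opening: 0.228
```

Call:
drive_tool:
  commands:
    - {"dx": 0,"dy": 0,"dz": 0,"yaw": 0}
    - {"dx": 0,"dy": 0,"dz": 0,"yaw": 0}

```text
t: 11.7
eef_pos: [444.0, 71.5, 3.9]
tcp_rot: [3.141, 0.0, 1.949]
ft_force: [-0.3, -1.5, 6.1]
opening: 0.231
```

Call:
drive_tool:
  commands:
    - {"dx": 0,"dy": 0,"dz": 5,"yaw": 0}
    - {"dx": 0,"dy": 0,"dz": 15,"yaw": 0}
    - {"dx": 0,"dy": 0,"dz": 25,"yaw": 7}
    - {"dx": 10,"dy": 5,"dz": 25,"yaw": 7}
    - {"dx": 20,"dy": 10,"dz": 0,"yaw": 7}

```text
t: 12.12
eef_pos: [474.0, 86.4, 77.5]
tcp_rot: [3.139, 0.002, 2.321]
ft_force: [1.3, -0.7, 0.2]
opening: 0.231
```

Call:
drive_tool:
  commands:
    - {"dx": 25,"dy": 10,"dz": 0,"yaw": 7}
    - {"dx": 25,"dy": 10,"dz": 0,"yaw": 7}
    - {"dx": 25,"dy": 10,"dz": 0,"yaw": 7}
    - {"dx": 20,"dy": 10,"dz": 0,"yaw": 7}
    - {"dx": 15,"dy": 10,"dz": 0,"yaw": 7}

```text
t: 12.53
eef_pos: [585.4, 137.0, 73.8]
tcp_rot: [3.141, 0.0, 2.933]
ft_force: [-0.5, -0.5, -0.5]
opening: 0.228
```

Call:
drive_tool:
  commands:
    - {"dx": 11,"dy": 5,"dz": -10,"yaw": 7}
    - {"dx": 0,"dy": 0,"dz": -20,"yaw": 6.5}
    - {"dx": 0,"dy": 0,"dz": -15,"yaw": 0}
    - {"dx": 0,"dy": 0,"dz": 0,"yaw": 0}
    - {"dx": 0,"dy": 0,"dz": 0,"yaw": 0}

```text
t: 12.95
eef_pos: [594.5, 141.5, 28.4]
tcp_rot: [-3.141, -0.002, -3.122]
ft_force: [-0.2, -0.5, 0.6]
opening: 0.228
```

```bash
python3 st.py side 230 100 160 120 b2.png
```

```text
13.0 [595.  141.5  29.2] [ 3.142 -0.    -3.122] [-0.2  0.4 -0.1] 0.225
```

View pics/b2.png

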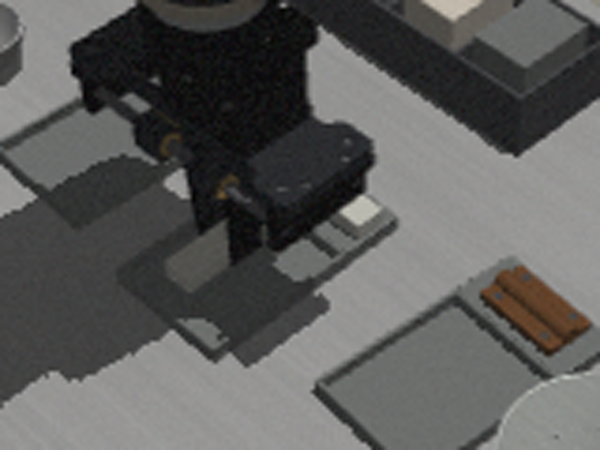

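The slide sits over the long tray, aligned lengthwise. Lowering.

Call:
drive_tool:
  commands:
    - {"dx": 0,"dy": 0,"dz": -10,"yaw": 0}
    - {"dx": 0,"dy": 0,"dz": -6,"yaw": 0}
    - {"dx": 0,"dy": 0,"dz": -3,"yaw": 0}
    - {"dx": 0,"dy": 0,"dz": -2.5,"yaw": 0}
    - {"dx": 0,"dy": 0,"dz": 0,"yaw": 0}

```text
t: 13.42
eef_pos: [594.9, 141.5, 7.0]
tcp_rot: [3.142, -0.0, -3.121]
ft_force: [0.7, 0.8, -0.8]
opening: 0.232
```

Call:
drive_tool:
  commands:
    - {"dx": 0,"dy": 0,"dz": 0,"yaw": 0}
    - {"dx": 0,"dy": 0,"dz": 0,"yaw": 0}

```text
t: 13.58
eef_pos: [595.0, 141.5, 7.2]
tcp_rot: [3.141, 0.0, -3.121]
ft_force: [-0.1, 0.5, -0.2]
opening: 0.229
```

Call:
drive_tool:
  commands:
    - {"dx": 0,"dy": 0,"dz": -0.5,"yaw": 0}
    - {"dx": 0,"dy": 0,"dz": -0.5,"yaw": 0}
    - {"dx": 0,"dy": 0,"dz": 0,"yaw": 0}

```text
t: 13.83
eef_pos: [595.1, 141.5, 6.8]
tcp_rot: [3.141, 0.001, -3.121]
ft_force: [-2.0, -0.5, 5.8]
opening: 0.229
```

Call:
drive_tool:
  commands:
    - {"dx": 0,"dy": 0,"dz": 0,"yaw": 0}
    - {"dx": 0,"dy": 0,"dz": 0,"yaw": 0}
    - {"dx": 0,"dy": 0,"dz": 0,"yaw": 0}
    - {"dx": 0,"dy": 0,"dz": 0,"yaw": 0}
  grip: 0.4

```text
t: 14.17
eef_pos: [594.9, 141.5, 6.1]
tcp_rot: [3.141, -0.0, -3.121]
ft_force: [0.4, 0.2, -0.0]
opening: 0.39
```

Call:
drive_tool:
  commands:
    - {"dx": 0,"dy": 0,"dz": 10,"yaw": 0}
    - {"dx": 0,"dy": 0,"dz": 25,"yaw": 0}
    - {"dx": 0,"dy": 0,"dz": 35,"yaw": 0}
    - {"dx": 0,"dy": 0,"dz": 35,"yaw": 0}
    - {"dx": 0,"dy": 0,"dz": 35,"yaw": 0}

```text
t: 14.58
eef_pos: [594.6, 141.5, 148.3]
tcp_rot: [3.142, -0.0, -3.121]
ft_force: [0.9, -0.1, 0.0]
opening: 0.397
```

Call:
drive_tool:
  commands:
    - {"dx": -20,"dy": -32,"dz": 0,"yaw": -3.4}
    - {"dx": -20,"dy": -32,"dz": 0,"yaw": -3.4}
    - {"dx": -20,"dy": -32,"dz": 0,"yaw": -3.4}
    - {"dx": -20,"dy": -32,"dz": 0,"yaw": -3.4}
    - {"dx": -20,"dy": -32,"dz": 0,"yaw": -3.4}
  grip: 0.5

```text
t: 15.0
eef_pos: [493.7, -19.5, 147.0]
tcp_rot: [3.141, 0.001, 2.863]
ft_force: [0.9, -1.3, 0.5]
opening: 0.499
```

Call:
drive_tool:
  commands:
    - {"dx": -10,"dy": -38,"dz": 0,"yaw": -3.4}
    - {"dx": -10,"dy": -38,"dz": 0,"yaw": -3.4}
    - {"dx": -10,"dy": -38,"dz": 0,"yaw": -3.4}
    - {"dx": -10,"dy": -38,"dz": 0,"yaw": -3.4}
    - {"dx": -5,"dy": -38,"dz": 0,"yaw": -3.8}

```text
t: 15.42
eef_pos: [448.6, -210.1, 147.0]
tcp_rot: [3.142, 0.0, 2.559]
ft_force: [1.6, -0.5, -0.4]
opening: 0.5
```

Call:
drive_tool:
  commands:
    - {"dx": -5,"dy": -35,"dz": -15,"yaw": 0}
    - {"dx": -3,"dy": -35,"dz": -15,"yaw": 0}
    - {"dx": 0,"dy": -30,"dz": -20,"yaw": 0}
    - {"dx": 0,"dy": -15,"dz": -30,"yaw": 0}
    - {"dx": 0,"dy": 0,"dz": -20,"yaw": 0}

```text
t: 15.83
eef_pos: [441.6, -326.6, 44.9]
tcp_rot: [-3.141, 0.001, 2.559]
ft_force: [0.0, 0.5, 0.2]
opening: 0.5
```

Call:
drive_tool:
  commands:
    - {"dx": 0,"dy": 0,"dz": -10,"yaw": 0}
    - {"dx": 0,"dy": 0,"dz": 0,"yaw": 0}
    - {"dx": 0,"dy": 0,"dz": 0,"yaw": 0}
    - {"dx": 0,"dy": 0,"dz": 0,"yaw": 0}

```text
t: 16.17
eef_pos: [442.6, -323.3, 37.6]
tcp_rot: [-3.141, 0.002, 2.563]
ft_force: [0.5, 0.1, 1.1]
opening: 0.498
```

```bash
python3 st.py side 320 280 160 120 c1.png
```

```text
16.22 [ 442.7 -323.4   37.7] [-3.141e+00  2.000e-03  2.563e+00] [-0.  -0.1 -0. ] 0.5
```

View pics/c1.png

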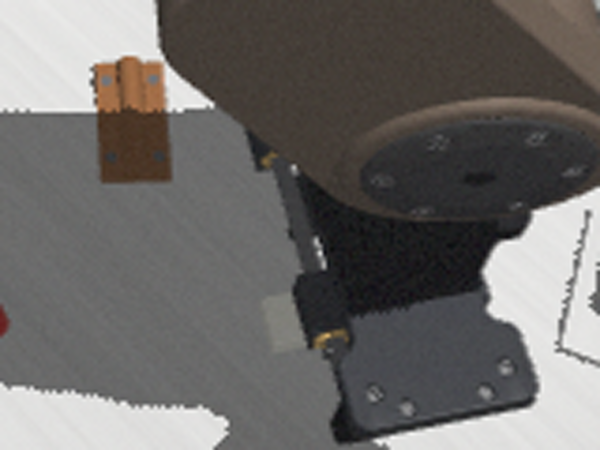

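The slide's end shows at (285,322) in the crop, between the jaws, and the measured pose matches the fit. Descending to grip.

Call:
drive_tool:
  commands:
    - {"dx": 0,"dy": 0,"dz": -15,"yaw": 0}
    - {"dx": 0,"dy": 0,"dz": -12,"yaw": 0}
    - {"dx": 0,"dy": 0,"dz": -6,"yaw": 0}
    - {"dx": 0,"dy": 0,"dz": 0,"yaw": 0}
    - {"dx": 0,"dy": 0,"dz": 0,"yaw": 0}

```text
t: 16.63
eef_pos: [442.2, -323.5, 3.8]
tcp_rot: [3.142, 0.001, 2.562]
ft_force: [-0.7, 0.1, -0.6]
opening: 0.501
```

Call:
drive_tool:
  commands:
    - {"dx": 0,"dy": 0,"dz": 0,"yaw": 0}
    - {"dx": 0,"dy": 0,"dz": 0,"yaw": 0}
    - {"dx": 0,"dy": 0,"dz": 0,"yaw": 0}
    - {"dx": 0,"dy": 0,"dz": 0,"yaw": 0}
    - {"dx": 0,"dy": 0,"dz": 0,"yaw": 0}
  grip: 0

```text
t: 17.05
eef_pos: [442.0, -323.5, 3.4]
tcp_rot: [3.142, 0.0, 2.562]
ft_force: [-0.1, 1.8, 3.1]
opening: 0.228
```

Call:
drive_tool:
  commands:
    - {"dx": 0,"dy": 0,"dz": 0,"yaw": 0}
    - {"dx": 0,"dy": 0,"dz": 0,"yaw": 0}

```text
t: 17.22
eef_pos: [442.0, -323.5, 3.4]
tcp_rot: [3.142, 0.0, 2.562]
ft_force: [-0.4, 1.0, 4.5]
opening: 0.227
```

Call:
drive_tool:
  commands:
    - {"dx": 0,"dy": 0,"dz": 5,"yaw": 0}
    - {"dx": 0,"dy": 0,"dz": 20,"yaw": 0}
    - {"dx": 0,"dy": 10,"dz": 35,"yaw": 2}
    - {"dx": 0,"dy": 20,"dz": 35,"yaw": 2}
    - {"dx": 0,"dy": 25,"dz": 30,"yaw": 2}

```text
t: 17.63
eef_pos: [441.8, -268.7, 130.0]
tcp_rot: [-3.141, 0.001, 2.667]
ft_force: [0.7, -0.3, -0.3]
opening: 0.229
```

Call:
drive_tool:
  commands:
    - {"dx": 5,"dy": 37,"dz": 10,"yaw": 2}
    - {"dx": 5,"dy": 37,"dz": 10,"yaw": 2}
    - {"dx": 5,"dy": 37,"dz": 0,"yaw": 2}
    - {"dx": 5,"dy": 37,"dz": 0,"yaw": 2}
    - {"dx": 5,"dy": 37,"dz": 0,"yaw": 2}

```text
t: 18.05
eef_pos: [466.8, -81.8, 148.7]
tcp_rot: [3.142, 0.001, 2.843]
ft_force: [1.7, -1.4, -0.7]
opening: 0.23
```

Call:
drive_tool:
  commands:
    - {"dx": 10,"dy": 37,"dz": 0,"yaw": 2}
    - {"dx": 10,"dy": 37,"dz": 0,"yaw": 2}
    - {"dx": 10,"dy": 37,"dz": 0,"yaw": 2}
    - {"dx": 10,"dy": 37,"dz": 0,"yaw": 2}
    - {"dx": 15,"dy": 36,"dz": 0,"yaw": 2}

```text
t: 18.47
eef_pos: [521.4, 102.6, 148.5]
tcp_rot: [-3.142, -0.0, 3.018]
ft_force: [1.2, -1.3, 0.0]
opening: 0.227
```

Call:
drive_tool:
  commands:
    - {"dx": 20,"dy": 34,"dz": 0,"yaw": 2}
    - {"dx": 20,"dy": 34,"dz": 0,"yaw": 2}
    - {"dx": 20,"dy": 34,"dz": 0,"yaw": 1.5}
    - {"dx": 15,"dy": 30,"dz": -10,"yaw": 0}
    - {"dx": 8,"dy": 20,"dz": -20,"yaw": 0}

```text
t: 18.88
eef_pos: [607.0, 255.7, 119.8]
tcp_rot: [3.14, 0.004, 3.113]
ft_force: [0.0, 0.0, -0.4]
opening: 0.233
```

Call:
drive_tool:
  commands:
    - {"dx": 0,"dy": 28,"dz": -25,"yaw": 0}
    - {"dx": 0,"dy": 0,"dz": -30,"yaw": 0}
    - {"dx": 0,"dy": 0,"dz": -20,"yaw": 0}
    - {"dx": 0,"dy": 0,"dz": -10,"yaw": 0}
    - {"dx": 0,"dy": 0,"dz": 0,"yaw": 0}

```text
t: 19.3
eef_pos: [603.9, 280.1, 31.0]
tcp_rot: [-3.14, -0.004, 3.112]
ft_force: [-0.6, -0.3, -0.1]
opening: 0.226
```

```bash
python3 st.py side 180 60 160 120 c2.png
```

```text
19.35 [604.7 280.2  32.8] [-3.141e+00 -1.000e-03  3.111e+00] [-0.4 -0.3  0. ] 0.229
```

View pics/c2.png

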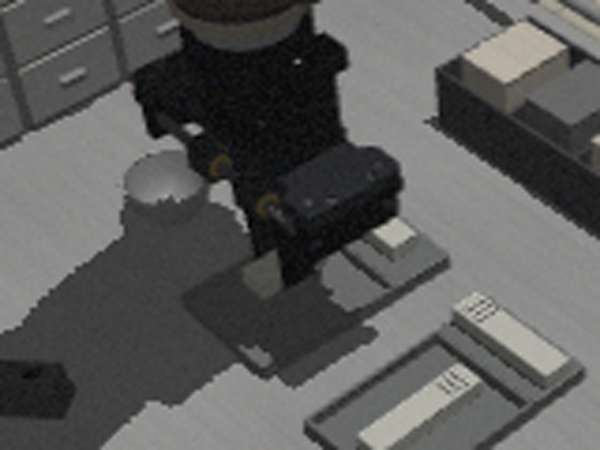

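The long slide lies flat in its tray at lower right, and the short slide hangs over the short tray. Lowering.

Call:
drive_tool:
  commands:
    - {"dx": 0,"dy": 0,"dz": -12,"yaw": 0}
    - {"dx": 0,"dy": 0,"dz": -8,"yaw": 0}
    - {"dx": 0,"dy": 0,"dz": -4,"yaw": 0}
    - {"dx": 0,"dy": 0,"dz": -2,"yaw": 0}
    - {"dx": 0,"dy": 0,"dz": 0,"yaw": 0}

```text
t: 19.77
eef_pos: [604.9, 280.4, 6.9]
tcp_rot: [-3.142, -0.0, 3.111]
ft_force: [0.4, -0.3, -0.7]
opening: 0.23
```

Call:
drive_tool:
  commands:
    - {"dx": 0,"dy": 0,"dz": 0,"yaw": 0}
    - {"dx": 0,"dy": 0,"dz": 0,"yaw": 0}

```text
t: 19.93
eef_pos: [605.1, 280.6, 7.6]
tcp_rot: [3.141, 0.001, 3.112]
ft_force: [0.4, -0.1, -0.4]
opening: 0.231
```

Call:
drive_tool:
  commands:
    - {"dx": 0,"dy": 0,"dz": -0.5,"yaw": 0}
    - {"dx": 0,"dy": 0,"dz": -0.5,"yaw": 0}
    - {"dx": 0,"dy": 0,"dz": -0.5,"yaw": 0}
    - {"dx": 0,"dy": 0,"dz": 0,"yaw": 0}
    - {"dx": 0,"dy": 0,"dz": 0,"yaw": 0}

```text
t: 20.35
eef_pos: [605.1, 280.6, 6.4]
tcp_rot: [3.141, 0.001, 3.112]
ft_force: [-2.9, -0.6, 6.2]
opening: 0.228
```

Call:
drive_tool:
  commands:
    - {"dx": 0,"dy": 0,"dz": 0,"yaw": 0}
    - {"dx": 0,"dy": 0,"dz": 0,"yaw": 0}
    - {"dx": 0,"dy": 0,"dz": 0,"yaw": 0}
    - {"dx": 0,"dy": 0,"dz": 0,"yaw": 0}
  grip: 0.4

```text
t: 20.68
eef_pos: [604.9, 280.5, 5.5]
tcp_rot: [3.142, -0.0, 3.112]
ft_force: [-0.2, -0.0, -0.2]
opening: 0.392
```

Call:
drive_tool:
  commands:
    - {"dx": 0,"dy": 0,"dz": 10,"yaw": 0}
    - {"dx": 0,"dy": 0,"dz": 25,"yaw": 0}
    - {"dx": 0,"dy": 0,"dz": 35,"yaw": 0}
    - {"dx": 0,"dy": 0,"dz": 35,"yaw": 0}
    - {"dx": 0,"dy": 0,"dz": 35,"yaw": 0}

```text
t: 21.1
eef_pos: [604.7, 280.4, 147.8]
tcp_rot: [3.142, -0.0, 3.112]
ft_force: [0.3, 0.6, -0.1]
opening: 0.401
```

Call:
drive_tool:
  commands:
    - {"dx": -20,"dy": -30,"dz": 0,"yaw": -7}
    - {"dx": -20,"dy": -30,"dz": 0,"yaw": -7}
    - {"dx": -20,"dy": -30,"dz": 0,"yaw": -7}
    - {"dx": -15,"dy": -30,"dz": 0,"yaw": -7}
    - {"dx": -15,"dy": -30,"dz": 0,"yaw": -7}
  grip: 0.6

```text
t: 21.52
eef_pos: [513.8, 129.5, 146.5]
tcp_rot: [3.141, 0.001, 2.495]
ft_force: [1.3, -0.9, -0.7]
opening: 0.598
```

Call:
drive_tool:
  commands:
    - {"dx": -10,"dy": -30,"dz": 0,"yaw": -7}
    - {"dx": -10,"dy": -30,"dz": 0,"yaw": -7}
    - {"dx": -10,"dy": -30,"dz": 0,"yaw": -7}
    - {"dx": -10,"dy": -30,"dz": 0,"yaw": -7}
    - {"dx": -10,"dy": -30,"dz": 0,"yaw": -7}

```text
t: 21.93
eef_pos: [464.3, -20.7, 146.4]
tcp_rot: [3.141, 0.0, 1.884]
ft_force: [1.7, 0.2, 0.1]
opening: 0.601
```

Call:
drive_tool:
  commands:
    - {"dx": -5,"dy": -30,"dz": 0,"yaw": -7}
    - {"dx": -5,"dy": -30,"dz": 0,"yaw": -7}
    - {"dx": -5,"dy": -30,"dz": 0,"yaw": -7}
    - {"dx": 0,"dy": -30,"dz": 0,"yaw": -7}
    - {"dx": 0,"dy": -30,"dz": 0,"yaw": -7}

```text
t: 22.35
eef_pos: [449.5, -171.0, 146.5]
tcp_rot: [3.141, 0.0, 1.273]
ft_force: [-0.2, 0.3, 0.8]
opening: 0.598
```

Call:
drive_tool:
  commands:
    - {"dx": 0,"dy": -20,"dz": -25,"yaw": -7}
    - {"dx": 0,"dy": -9.5,"dz": -25,"yaw": -7}
    - {"dx": 0,"dy": 0,"dz": -25,"yaw": -7}
    - {"dx": 0,"dy": 0,"dz": -25,"yaw": -4.2}
    - {"dx": 0,"dy": 0,"dz": -10,"yaw": 0}

```text
t: 22.77
eef_pos: [449.1, -198.8, 33.8]
tcp_rot: [-3.139, 0.0, 0.835]
ft_force: [0.5, -0.2, -0.7]
opening: 0.601
```

Call:
drive_tool:
  commands:
    - {"dx": 0,"dy": 0,"dz": 0,"yaw": 0}
    - {"dx": 0,"dy": 0,"dz": 0,"yaw": 0}
    - {"dx": 0,"dy": 0,"dz": 0,"yaw": 0}

```text
t: 23.02
eef_pos: [450.5, -199.1, 36.9]
tcp_rot: [3.14, -0.0, 0.841]
ft_force: [-0.1, 0.3, -1.0]
opening: 0.603
```

```bash
python3 st.py side 270 240 160 120 d1.png
```

```text
23.07 [ 450.6 -199.1   37.1] [ 3.139 -0.     0.841] [-0.2 -0.5 -0.5] 0.601
```

View pics/d1.png

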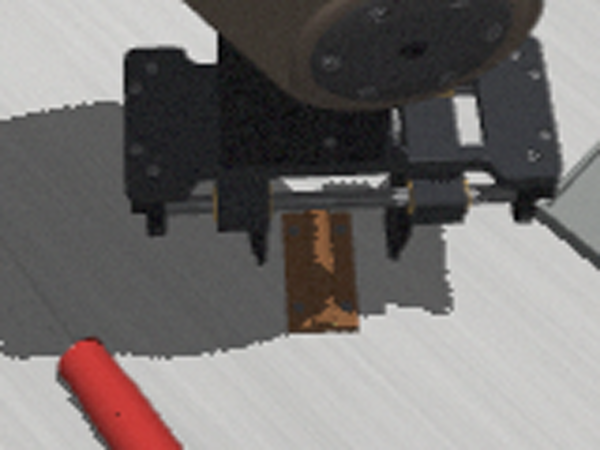

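The hinge plate at (320,270) in the crop is centred between the fingertips (258 and 398). Descending close to the table.

Call:
drive_tool:
  commands:
    - {"dx": 0,"dy": 0,"dz": -15,"yaw": 0}
    - {"dx": 0,"dy": 0,"dz": -12,"yaw": 0}
    - {"dx": 0,"dy": 0,"dz": -5,"yaw": 0}
    - {"dx": 0,"dy": 0,"dz": -1.5,"yaw": 0}
    - {"dx": 0,"dy": 0,"dz": 0,"yaw": 0}

```text
t: 23.48
eef_pos: [450.2, -199.0, 2.7]
tcp_rot: [3.141, -0.0, 0.84]
ft_force: [0.0, 0.6, 0.6]
opening: 0.601
```

Call:
drive_tool:
  commands:
    - {"dx": 0,"dy": 0,"dz": 0,"yaw": 0}
    - {"dx": 0,"dy": 0,"dz": -0.5,"yaw": 0}

```text
t: 23.65
eef_pos: [450.3, -199.1, 2.4]
tcp_rot: [3.14, -0.0, 0.839]
ft_force: [0.4, -0.5, 0.3]
opening: 0.597
```

Call:
drive_tool:
  commands:
    - {"dx": 0,"dy": 0,"dz": 0,"yaw": 0}
    - {"dx": 0,"dy": 0,"dz": 0,"yaw": 0}
    - {"dx": 0,"dy": 0,"dz": 0,"yaw": 0}
    - {"dx": 0,"dy": 0,"dz": 0,"yaw": 0}
    - {"dx": 0,"dy": 0,"dz": 0,"yaw": 0}
  grip: 0

```text
t: 24.07
eef_pos: [450.0, -199.0, 1.7]
tcp_rot: [3.141, 0.0, 0.839]
ft_force: [0.7, 1.0, 0.6]
opening: 0.35
```

Call:
drive_tool:
  commands:
    - {"dx": 0,"dy": 0,"dz": 0,"yaw": 0}
    - {"dx": 0,"dy": 0,"dz": 0,"yaw": 0}

```text
t: 24.23
eef_pos: [449.9, -199.0, 1.7]
tcp_rot: [3.141, 0.0, 0.839]
ft_force: [-0.9, -0.0, 2.7]
opening: 0.354
```

Call:
drive_tool:
  commands:
    - {"dx": 0,"dy": 0,"dz": 5,"yaw": 0}
    - {"dx": 0,"dy": 0,"dz": 15,"yaw": 0}
    - {"dx": 0,"dy": 10,"dz": 30,"yaw": 3}
    - {"dx": 0,"dy": 20,"dz": 30,"yaw": 3}
    - {"dx": 5,"dy": 25,"dz": 30,"yaw": 3}

```text
t: 24.65
eef_pos: [454.1, -143.9, 112.8]
tcp_rot: [-3.14, 0.0, 0.997]
ft_force: [1.1, 0.5, -1.0]
opening: 0.352
```

Call:
drive_tool:
  commands:
    - {"dx": 5,"dy": 30,"dz": 20,"yaw": 4}
    - {"dx": 10,"dy": 30,"dz": 20,"yaw": 4}
    - {"dx": 20,"dy": 30,"dz": 0,"yaw": 4}
    - {"dx": 25,"dy": 25,"dz": 0,"yaw": 4}
    - {"dx": 30,"dy": 15,"dz": 0,"yaw": 4}

```text
t: 25.07
eef_pos: [544.9, -11.3, 152.7]
tcp_rot: [3.141, -0.0, 1.35]
ft_force: [1.4, 0.0, -0.5]
opening: 0.35
```

Call:
drive_tool:
  commands:
    - {"dx": 30,"dy": 3.5,"dz": 0,"yaw": 4}
    - {"dx": 30,"dy": 0,"dz": 0,"yaw": 4}
    - {"dx": 14.5,"dy": 0,"dz": -20,"yaw": 0}
    - {"dx": 0,"dy": 0,"dz": -30,"yaw": 0}
    - {"dx": 0,"dy": 0,"dz": -30,"yaw": 0}

```text
t: 25.48
eef_pos: [620.2, -10.3, 71.1]
tcp_rot: [3.14, 0.0, 1.486]
ft_force: [-1.2, -0.4, -1.4]
opening: 0.354
```

Call:
drive_tool:
  commands:
    - {"dx": 0,"dy": 0,"dz": -30,"yaw": 0}
    - {"dx": 0,"dy": 0,"dz": -15,"yaw": 0}
    - {"dx": 0,"dy": 0,"dz": 0,"yaw": 0}
    - {"dx": 0,"dy": 0,"dz": 0,"yaw": 0}
    - {"dx": 0,"dy": 0,"dz": 0,"yaw": 0}

```text
t: 25.9
eef_pos: [620.0, -10.5, 27.9]
tcp_rot: [3.14, 0.0, 1.485]
ft_force: [-0.6, -0.0, 0.1]
opening: 0.352
```

```bash
python3 st.py side 280 120 160 120 d2.png
```

```text
25.95 [620.2 -10.5  28.2] [3.139 0.    1.485] [-1.2 -0.4 -0.8] 0.352
```

View pics/d2.png

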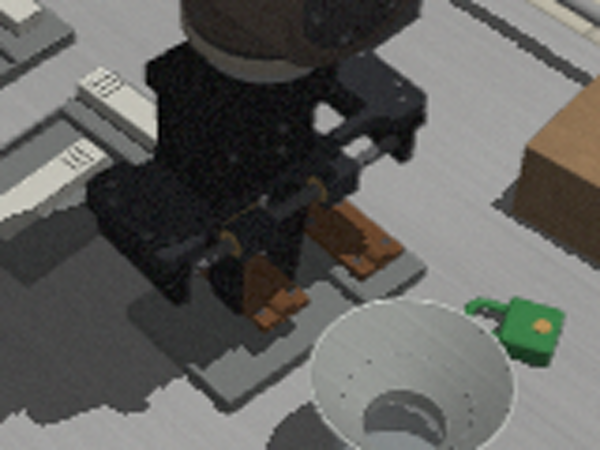

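The hinge plate hangs level over its tray, clear of the sample and the funnel. Lowering.

Call:
drive_tool:
  commands:
    - {"dx": 0,"dy": 0,"dz": -10,"yaw": 0}
    - {"dx": 0,"dy": 0,"dz": -7,"yaw": 0}
    - {"dx": 0,"dy": 0,"dz": -3,"yaw": 0}
    - {"dx": 0,"dy": 0,"dz": -1.5,"yaw": 0}
    - {"dx": 0,"dy": 0,"dz": 0,"yaw": 0}

```text
t: 26.37
eef_pos: [619.3, -10.5, 5.0]
tcp_rot: [-3.141, -0.0, 1.485]
ft_force: [-0.2, -0.1, -1.0]
opening: 0.355
```

Call:
drive_tool:
  commands:
    - {"dx": 0,"dy": 0,"dz": -0.5,"yaw": 0}
    - {"dx": 0,"dy": 0,"dz": 0,"yaw": 0}

```text
t: 26.53
eef_pos: [619.5, -10.5, 4.8]
tcp_rot: [3.141, 0.0, 1.485]
ft_force: [-0.1, 0.5, 1.3]
opening: 0.351
```

Call:
drive_tool:
  commands:
    - {"dx": 0,"dy": 0,"dz": -0.3,"yaw": 0}
    - {"dx": 0,"dy": 0,"dz": 0,"yaw": 0}

```text
t: 26.7
eef_pos: [619.5, -10.5, 4.8]
tcp_rot: [3.141, 0.0, 1.485]
ft_force: [-1.2, -0.6, 4.7]
opening: 0.354
```

Call:
drive_tool:
  commands:
    - {"dx": 0,"dy": 0,"dz": 0,"yaw": 0}
    - {"dx": 0,"dy": 0,"dz": 0,"yaw": 0}
    - {"dx": 0,"dy": 0,"dz": 0,"yaw": 0}
    - {"dx": 0,"dy": 0,"dz": 0,"yaw": 0}
  grip: 0.5

```text
t: 27.03
eef_pos: [619.4, -10.5, 4.2]
tcp_rot: [3.142, 0.0, 1.485]
ft_force: [-0.2, -0.3, -0.8]
opening: 0.496
```

Call:
drive_tool:
  commands:
    - {"dx": 0,"dy": 0,"dz": 10,"yaw": 0}
    - {"dx": 0,"dy": 0,"dz": 25,"yaw": 0}
    - {"dx": 0,"dy": 0,"dz": 35,"yaw": 0}
    - {"dx": 0,"dy": 0,"dz": 35,"yaw": 0}
    - {"dx": 0,"dy": 0,"dz": 35,"yaw": 0}

```text
t: 27.45
eef_pos: [619.1, -10.4, 146.5]
tcp_rot: [-3.142, -0.0, 1.485]
ft_force: [0.3, 0.3, 0.9]
opening: 0.502
```

Call:
drive_tool:
  commands:
    - {"dx": -25,"dy": 27,"dz": 0,"yaw": 0}
    - {"dx": -25,"dy": 27,"dz": 0,"yaw": 0}
    - {"dx": -25,"dy": 27,"dz": 0,"yaw": 0}
    - {"dx": -25,"dy": 27,"dz": 0,"yaw": 0}
    - {"dx": -25,"dy": 27,"dz": 0,"yaw": 0}

```text
t: 27.87
eef_pos: [493.1, 125.4, 145.1]
tcp_rot: [3.141, -0.0, 1.485]
ft_force: [0.8, 0.6, 0.1]
opening: 0.502
```

Call:
drive_tool:
  commands:
    - {"dx": -25,"dy": 27,"dz": 0,"yaw": 0}
    - {"dx": -20,"dy": 25,"dz": -15,"yaw": 0}
    - {"dx": -12,"dy": 16,"dz": -25,"yaw": 0}
    - {"dx": 0,"dy": 0,"dz": -25,"yaw": 0}
    - {"dx": 0,"dy": 0,"dz": -15,"yaw": 0}

```text
t: 28.28
eef_pos: [436.3, 193.4, 63.5]
tcp_rot: [-3.141, 0.0, 1.487]
ft_force: [0.4, -0.1, -0.2]
opening: 0.502
```

Call:
drive_tool:
  commands:
    - {"dx": 0,"dy": 0,"dz": -10,"yaw": 0}
    - {"dx": 0,"dy": 0,"dz": 0,"yaw": 0}
    - {"dx": 0,"dy": 0,"dz": 0,"yaw": 0}
    - {"dx": 0,"dy": 0,"dz": 0,"yaw": 0}

```text
t: 28.62
eef_pos: [437.9, 192.6, 55.2]
tcp_rot: [3.14, -0.0, 1.485]
ft_force: [0.5, -0.9, -0.3]
opening: 0.499
```

```bash
python3 st.py side 150 120 160 120 e1.png
python3 - <<'E'
from h import *
# funnel rim circle fit, side + top
from scipy.optimize import least_squares
for n in('top','side'):
    if n=='top': env.read_camera(n)
    L=env.trace('funnel_jar',n);m=L[0]['pixels'];ys,xs=np.nonzero(m);print(n,L[0]['conf'],xs.min(),xs.max(),ys.min(),ys.max())
    h=cv2.convexHull(np.c_[xs,ys].astype(np.float32))
    if n=='top':
        W=np.array([back(q[0],n,98)[:2] for q in h])
        r=least_squares(lambda p:np.hypot(*(W-p[:2]).T)-p[2],[592,-144,51],loss='soft_l1');print(r.x,abs(r.fun).max())
    else:
        t=h[h[:,0,1]<ys.min()+25]
        W=np.array([back(q[0],n,98)[:2] for q in t])
        r=least_squares(lambda p:np.hypot(*(W-p[:2]).T)-p[2],[592,-144,51],loss='soft_l1');print(r.x,abs(r.fun).max())
E
```

```text
28.67 [437.9 192.6  55.3] [ 3.140e+00 -1.000e-03  1.485e+00] [ 0.3 -0.1 -0.8] 0.499
top 0.94 379 431 165 218
[ 591.33816867 -143.29593432   51.92726446] 5.735993883334011
side 0.64 362 418 200 264
[ 591.37396532 -146.54075108   52.04803543] 1.75572543920444
```

View pics/e1.png

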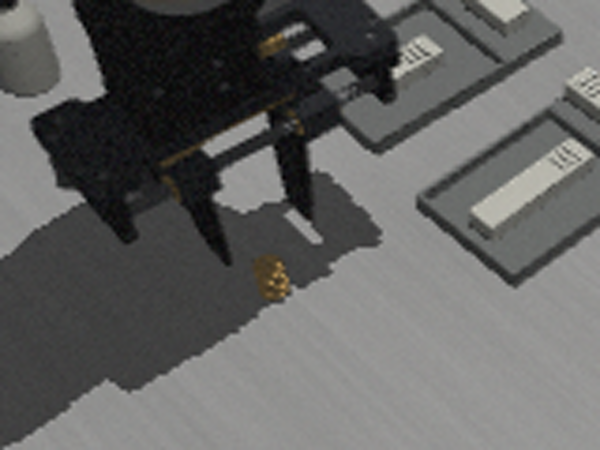

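Both slides are in their trays. The spring at (270,277) in the crop stands below and between the fingertips, and the funnel centre comes out at about (591,-144.5). Descending.

Call:
drive_tool:
  commands:
    - {"dx": 0,"dy": 0,"dz": -20,"yaw": 0}
    - {"dx": 0,"dy": 0,"dz": -17,"yaw": 0}
    - {"dx": 0,"dy": 0,"dz": -9,"yaw": 0}
    - {"dx": 0,"dy": 0,"dz": 0,"yaw": 0}
    - {"dx": 0,"dy": 0,"dz": 0,"yaw": 0}

```text
t: 29.23
eef_pos: [437.4, 192.5, 8.5]
tcp_rot: [-3.141, 0.0, 1.485]
ft_force: [0.1, 0.6, 0.3]
opening: 0.496
```

Call:
drive_tool:
  commands:
    - {"dx": 0,"dy": 0,"dz": 0,"yaw": 0}
    - {"dx": 0,"dy": 0,"dz": 0,"yaw": 0}
    - {"dx": 0,"dy": 0,"dz": 0,"yaw": 0}
    - {"dx": 0,"dy": 0,"dz": 0,"yaw": 0}
    - {"dx": 0,"dy": 0,"dz": 0,"yaw": 0}
  grip: 0

```text
t: 29.65
eef_pos: [437.6, 192.6, 8.7]
tcp_rot: [3.141, -0.0, 1.485]
ft_force: [-0.2, -0.8, 0.5]
opening: 0.206
```

Call:
drive_tool:
  commands:
    - {"dx": 0,"dy": 0,"dz": 0,"yaw": 0}
    - {"dx": 0,"dy": 0,"dz": 0,"yaw": 0}

```text
t: 29.82
eef_pos: [437.6, 192.6, 8.6]
tcp_rot: [3.141, -0.0, 1.485]
ft_force: [-0.7, 0.2, 5.0]
opening: 0.184
```

Call:
drive_tool:
  commands:
    - {"dx": 0,"dy": 0,"dz": 10,"yaw": 0}
    - {"dx": 0,"dy": 0,"dz": 30,"yaw": 0}
    - {"dx": 0,"dy": -10,"dz": 35,"yaw": 0}
    - {"dx": 5,"dy": -20,"dz": 35,"yaw": 0}
    - {"dx": 10,"dy": -30,"dz": 20,"yaw": 0}

```text
t: 30.23
eef_pos: [452.3, 133.1, 142.1]
tcp_rot: [3.139, -0.001, 1.488]
ft_force: [1.0, -0.5, -0.0]
opening: 0.18
```

Call:
drive_tool:
  commands:
    - {"dx": 15,"dy": -35,"dz": 10,"yaw": 0}
    - {"dx": 15,"dy": -35,"dz": 0,"yaw": 0}
    - {"dx": 15,"dy": -35,"dz": 0,"yaw": 0}
    - {"dx": 15,"dy": -35,"dz": 0,"yaw": 0}
    - {"dx": 20,"dy": -35,"dz": 0,"yaw": 0}

```text
t: 30.65
eef_pos: [532.1, -44.2, 149.3]
tcp_rot: [3.142, -0.0, 1.485]
ft_force: [0.8, 0.6, -0.1]
opening: 0.183
```

Call:
drive_tool:
  commands:
    - {"dx": 20,"dy": -35,"dz": 0,"yaw": 0}
    - {"dx": 20,"dy": -35,"dz": 0,"yaw": 0}
    - {"dx": 15,"dy": -25,"dz": 0,"yaw": 0}
    - {"dx": 4,"dy": -7,"dz": -10,"yaw": 0}
    - {"dx": 0,"dy": 0,"dz": 0,"yaw": 0}

```text
t: 31.07
eef_pos: [591.1, -146.0, 137.0]
tcp_rot: [-3.14, -0.0, 1.483]
ft_force: [-0.9, 0.9, -0.0]
opening: 0.185
```

Call:
drive_tool:
  commands:
    - {"dx": 0,"dy": 0,"dz": 0,"yaw": 0}
    - {"dx": 0,"dy": 0,"dz": 0,"yaw": 0}
    - {"dx": 0,"dy": 0,"dz": 0,"yaw": 0}

```text
t: 31.32
eef_pos: [591.0, -143.1, 138.9]
tcp_rot: [3.142, -0.0, 1.486]
ft_force: [-0.2, 0.1, 0.1]
opening: 0.184
```

```bash
python3 st.py side 310 140 160 120 e2.png
```

```text
31.37 [ 591.2 -143.2  138.9] [3.141 0.    1.486] [ 0.1 -0.4  1.3] 0.184
```

View pics/e2.png

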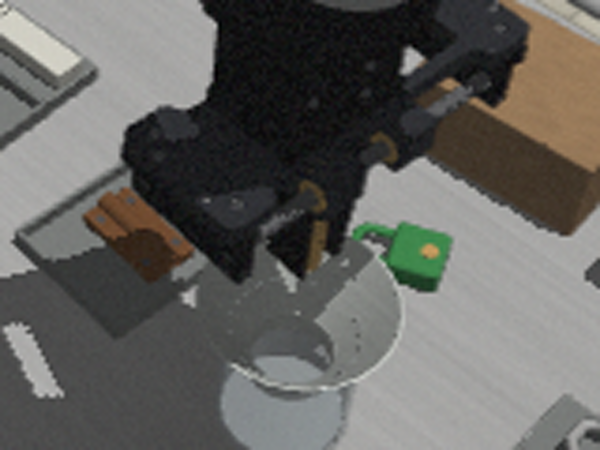

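The spring is held over the middle of the funnel. I'll lower its bottom just inside the mouth, then release.

Call:
drive_tool:
  commands:
    - {"dx": 0,"dy": -1,"dz": -20,"yaw": 0}
    - {"dx": 0,"dy": 0,"dz": -15,"yaw": 0}
    - {"dx": 0,"dy": 0,"dz": -8,"yaw": 0}
    - {"dx": 0,"dy": 0,"dz": 0,"yaw": 0}
    - {"dx": 0,"dy": 0,"dz": 0,"yaw": 0}

```text
t: 31.78
eef_pos: [591.5, -145.1, 95.7]
tcp_rot: [-3.141, -0.0, 1.486]
ft_force: [-0.3, -0.0, -0.7]
opening: 0.18
```

Call:
drive_tool:
  commands:
    - {"dx": 0,"dy": 0,"dz": 0,"yaw": 0}
    - {"dx": 0,"dy": 0,"dz": 0,"yaw": 0}
    - {"dx": 0,"dy": 0,"dz": 0,"yaw": 0}
    - {"dx": 0,"dy": 0,"dz": 0,"yaw": 0}
  grip: 0.35

```text
t: 32.12
eef_pos: [591.6, -145.5, 95.9]
tcp_rot: [3.141, 0.0, 1.485]
ft_force: [0.2, -0.1, -0.3]
opening: 0.342
```

Call:
drive_tool:
  commands:
    - {"dx": 0,"dy": 0,"dz": 10,"yaw": 0}
    - {"dx": 0,"dy": 0,"dz": 30,"yaw": 0}
    - {"dx": 0,"dy": 0,"dz": 35,"yaw": 0}
    - {"dx": 0,"dy": 0,"dz": 35,"yaw": 0}
    - {"dx": -25,"dy": 20,"dz": 10,"yaw": 0}

```text
t: 32.53
eef_pos: [570.4, -128.1, 221.0]
tcp_rot: [3.132, 0.003, 1.484]
ft_force: [-0.1, 0.4, 0.5]
opening: 0.35
```

Call:
drive_tool:
  commands:
    - {"dx": -30,"dy": 25,"dz": 0,"yaw": 0}
    - {"dx": -30,"dy": 25,"dz": 0,"yaw": 0}
    - {"dx": -30,"dy": 25,"dz": 0,"yaw": 0}
    - {"dx": -25,"dy": 25,"dz": 0,"yaw": 0}
    - {"dx": 0,"dy": 35,"dz": 0,"yaw": 0}

```text
t: 32.95
eef_pos: [447.5, 9.9, 216.4]
tcp_rot: [-3.141, 0.0, 1.484]
ft_force: [2.6, -1.0, 0.9]
opening: 0.348
```

Call:
drive_tool:
  commands:
    - {"dx": 0,"dy": 38,"dz": 0,"yaw": 0}
    - {"dx": 0,"dy": 38,"dz": 0,"yaw": 0}
    - {"dx": 0,"dy": 38,"dz": 0,"yaw": 0}
    - {"dx": 0,"dy": 38,"dz": 0,"yaw": 0}
    - {"dx": 0,"dy": 38,"dz": 0,"yaw": 0}

```text
t: 33.37
eef_pos: [451.1, 201.4, 216.4]
tcp_rot: [3.14, -0.0, 1.485]
ft_force: [1.1, -0.7, -0.3]
opening: 0.351
```

Call:
drive_tool:
  commands:
    - {"dx": -10,"dy": 38,"dz": 0,"yaw": 0}
    - {"dx": -10,"dy": 38,"dz": 0,"yaw": 0}
    - {"dx": -10,"dy": 38,"dz": 0,"yaw": 0}
    - {"dx": -10,"dy": 38,"dz": 0,"yaw": 0}
    - {"dx": -10,"dy": 38,"dz": 0,"yaw": 0}

```text
t: 33.78
eef_pos: [400.6, 391.4, 216.4]
tcp_rot: [3.141, -0.001, 1.485]
ft_force: [-0.2, -0.6, -0.0]
opening: 0.346
```

Call:
drive_tool:
  commands:
    - {"dx": 0,"dy": 0,"dz": 0,"yaw": 0}
    - {"dx": 0,"dy": 0,"dz": 0,"yaw": 0}
    - {"dx": 0,"dy": 0,"dz": 0,"yaw": 0}
    - {"dx": 0,"dy": 0,"dz": 0,"yaw": 0}

```text
t: 34.12
eef_pos: [401.8, 388.6, 215.8]
tcp_rot: [3.141, -0.0, 1.484]
ft_force: [-0.3, 0.0, 0.9]
opening: 0.352
```

Run:
```python
from h import *
for n in('top','side'):
    im=env.read_camera(n);cv2.imwrite(f'pics/f_{n}.png',im[:,:,::-1])
    c=(330,100,160,120) if n=='side' else (345,130,130,100)
    x,y,w,h=c;cv2.imwrite(f'pics/fc_{n}.png',cv2.resize(im[y+40*(n=='side'):y+h+40*(n=='side'),x:x+w],(0,0),fx=4.5,fy=4.5,interpolation=cv2.INTER_CUBIC)[:,:,::-1])
    print(n,[(d['pixel'],d['conf']) for d in env.place_of('spring',n)])
print(env.state()['t'],env.state()['eef_pos'])
```

```text
top []
side [([384.0, 244.8], 0.37)]
34.3167 [401.92283621 388.70484892 215.63515576]
```

View pics/f_top.png

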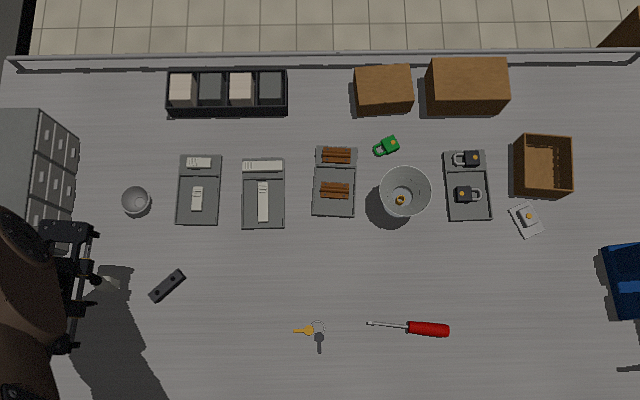

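View pics/fc_side.png

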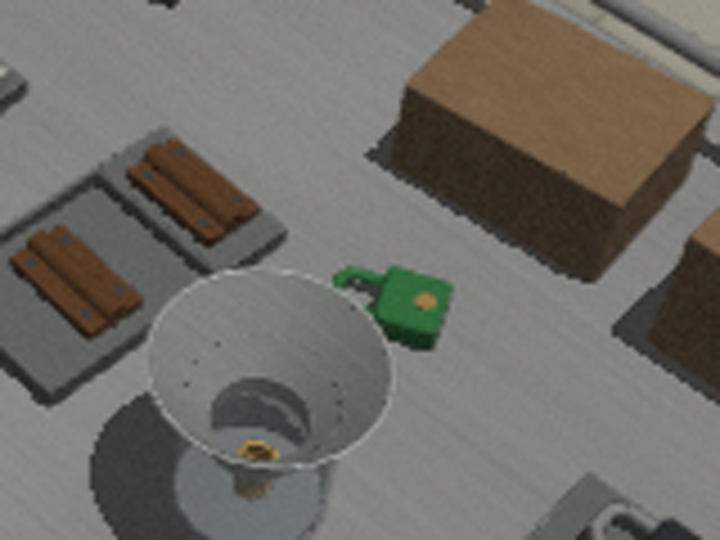

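View pics/fc_top.png

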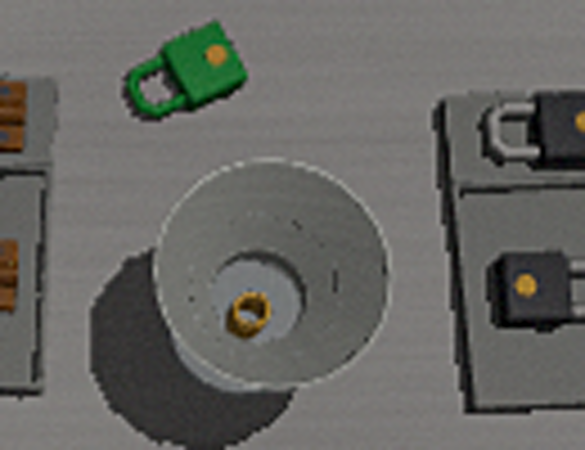

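View pics/f_side.png

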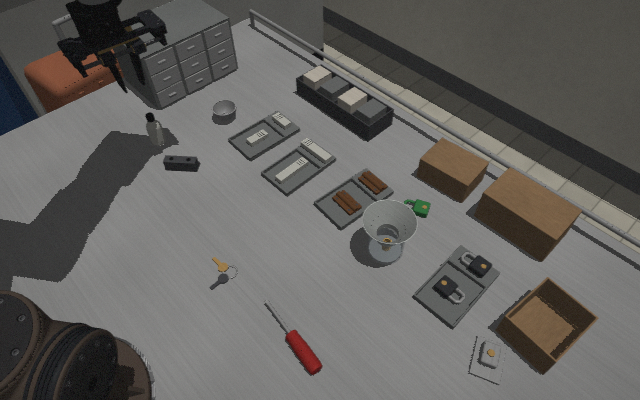

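All four parts lie flat and right side up in the matching trays. The spring shows through the throat at top (400,199) and through the glass in the side view at (387,242). I'll triangulate its height, then hand in.

Run:
```python
from h import *
for z in (0,15,30,46,60,76): 
    a,b=back((400.5,199),'top',z),back((387.3,240.5),'side',z);print(z,a[:2].round(),b[:2].round(),np.hypot(*(a-b)[:2]).round(1))
```

```text
0 [ 600. -152.] [ 612. -136.] 19.8
15 [ 596. -149.] [ 604. -142.] 10.5
30 [ 592. -146.] [ 595. -147.] 3.0
46 [ 588. -144.] [ 586. -153.] 10.0
60 [ 585. -141.] [ 578. -158.] 18.6
76 [ 581. -138.] [ 569. -164.] 28.7
```

The spring's top is at about 30 mm, so it stands on the jar floor.

```bash
python3 -c "
from cell import env
print(env.job_done())"
```

```text
the job is handed in; nothing more can be done
None
```

I put the padlock, long slide, short slide and hinge plate into their matching trays, in that order. Then I dropped the brass spring through the funnel into the jar and handed the job in at about 34 s of the 125 s allowed. I set each part down at low contact force (about 10 N or less) before opening the gripper.

The last pictures from both cameras showed:
- **Trays:** all four parts lie flat and right side up in the right trays, with the gripper well clear of everything.
- **Spring:** it shows in both views, and its top triangulates to about 30 mm. That puts it standing on the jar floor.
- **Look-alikes:** the green padlock, the light padlock on the card and the vise jaw have not moved.

The spring detector found nothing in the last top view and gave only 0.37 confidence in the side view. I confirmed the spring by eye and by that height instead. The final pictures did not conflict with each other.

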